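Sieve the broken stubs out of the filter media

TASK

Pick up the loaded steel sieve by its broad sloping handle, carry it level to over the open tray without losing a piece, and shake it side to side there until all four small ceramic stubs have dropped through into the tray while the three large plugs stay in the sieve. Then set the sieve gently back down in the middle of the draining board, flat, and let go. Never tip the sieve, and do not disturb the jar, feeding cone, suction cup or driftwood.

Things in the scene. Friction and masses are not known exactly. Their poses are not given: they have to be found in the camera images.
- sieve_pan (a point): Centre of the underside of the sieve, a loose rectangular steel pan with a handle, about 0.2 kg empty (0.4 kg loaded): outside 110 mm along its x, 164 mm along its y, 52 mm high, walls 3 mm. It stands on the lower edges of its walls. Its x axis points towards the handle, which is on the side away from the robot, its z up.
- sieve_bars (a point): Centre of the sieve's bottom, top face, 16 mm above its underside: three polished bars along its x, 18 mm wide, 4 mm thick, centred at y = -44, 0, 44 mm, leave four open slots 26 mm wide, 104 mm long. Pieces lie still on the bars (friction about 0.3) until the sieve is shaken briskly along its y, across the slots, some 40 mm per stroke.
- sieve_handle (a point): Centre of the sieve's grip, a flat black plate 92 mm wide along sieve y (too wide to grasp across), 12 mm thick, 70 mm long, sloping at 55 degrees: down towards the pan along (-0.574, 0, -0.819) in the sieve's axes, face normal (-0.819, 0, 0.574). Pinch it across its thickness, fingers pointing down along the slope. At sieve x = 98, z = 106 mm.
- sieve_grip_end (a point): Middle of the grip plate's upper, free edge, 35 mm up the slope from its centre. Below the plate's other end a neck 30 mm wide and 8 mm thick runs on down to the pan's far (+x) wall.
- board_top (a point): Centre of the top face of the fixed black draining board, a flat slab 180 mm (x) by 230 mm (y), on which the sieve stands at the start and must stand again. The height of its top above the liner differs from time to time (20 to 40 mm).
- tray_floor (a point): Centre of the inner floor of the fixed open white tray: outside 208 mm (x) by 258 mm (y), walls 4 mm thick, rim 45 mm above this point (50 mm above the liner).
- stub0_mid (a point): Centre of a small white ceramic stub, a disc 20 mm across and 10 mm thick, 10 g; it starts lying flat on a bar of the sieve. It fits through the slots.
- stub1_mid (a point): Centre of a small white ceramic stub, a disc 20 mm across and 10 mm thick, 10 g; it starts lying flat on a bar of the sieve. It fits through the slots.
- stub2_mid (a point): Centre of a small white ceramic stub, a disc 20 mm across and 10 mm thick, 10 g; it starts lying flat on a bar of the sieve. It fits through the slots.
- stub3_mid (a point): Centre of a small white ceramic stub, a disc 20 mm across and 10 mm thick, 10 g; it starts lying flat on a bar of the sieve. It fits through the slots.
- plug0_mid (a point): Centre of a large white ceramic plug, a cylinder 38 mm across and 32 mm high, 45 g; it starts standing over a slot of the sieve. Too big for the slots.
- plug1_mid (a point): Centre of a large white ceramic plug, a cylinder 38 mm across and 32 mm high, 45 g; it starts standing over a slot of the sieve. Too big for the slots.
- plug2_mid (a point): Centre of a large white ceramic plug, a cylinder 38 mm across and 32 mm high, 45 g; it starts standing over a slot of the sieve. Too big for the slots.
- jar_mid (a point): Centre of a small closed glass jar, 56 mm across, 75 mm high (bystander).
- cone_mid (a point): Centre of a clear plastic feeding cone, 80 mm across the top, 60 mm high (bystander).
- cup_mid (a point): Centre of a black hard-silicone suction cup, 48 mm across, 27 mm high, on the liner (bystander).
- driftwood_mid (a point): Middle of a brown ceramic driftwood replica, about 120 by 130 mm, 70 mm high (bystander).
There are look-alikes about, which are no part of the job. Leave any orange or red look-alike of the part that bears plug2_mid alone.

How it is judged:
On the way, in this order (a step that is already met when the one before it is completed fails the run):
1. the sieve is held over the tray, above its rim, with all stubs and plugs still in it (x of sieve_pan in the frame of tray_floor between -0.08 and 0.08 m and y of sieve_pan in the frame of tray_floor between -0.08 and 0.08 m and z of sieve_pan in the frame of tray_floor above 0.045 m and x of stub0_mid in the frame of sieve_pan between -0.056 and 0.056 m and y of stub0_mid in the frame of sieve_pan between -0.083 and 0.083 m and z of stub0_mid in the frame of sieve_pan between 0.006 and 0.08 m and x of stub1_mid in the frame of sieve_pan between -0.056 and 0.056 m and y of stub1_mid in the frame of sieve_pan between -0.083 and 0.083 m and z of stub1_mid in the frame of sieve_pan between 0.006 and 0.08 m and x of stub2_mid in the frame of sieve_pan between -0.056 and 0.056 m and y of stub2_mid in the frame of sieve_pan between -0.083 and 0.083 m and z of stub2_mid in the frame of sieve_pan between 0.006 and 0.08 m and x of stub3_mid in the frame of sieve_pan between -0.056 and 0.056 m and y of stub3_mid in the frame of sieve_pan between -0.083 and 0.083 m and z of stub3_mid in the frame of sieve_pan between 0.006 and 0.08 m and x of plug0_mid in the frame of sieve_pan between -0.056 and 0.056 m and y of plug0_mid in the frame of sieve_pan between -0.083 and 0.083 m and z of plug0_mid in the frame of sieve_pan between 0.006 and 0.09 m and x of plug1_mid in the frame of sieve_pan between -0.056 and 0.056 m and y of plug1_mid in the frame of sieve_pan between -0.083 and 0.083 m and z of plug1_mid in the frame of sieve_pan between 0.006 and 0.09 m and x of plug2_mid in the frame of sieve_pan between -0.056 and 0.056 m and y of plug2_mid in the frame of sieve_pan between -0.083 and 0.083 m and z of plug2_mid in the frame of sieve_pan between 0.006 and 0.09 m), for 0.1 s.
2. all four stubs have fallen into the tray while the sieve is still held over it with all three plugs in it (x of sieve_pan in the frame of tray_floor between -0.08 and 0.08 m and y of sieve_pan in the frame of tray_floor between -0.08 and 0.08 m and z of sieve_pan in the frame of tray_floor above 0.045 m and x of stub0_mid in the frame of tray_floor between -0.102 and 0.102 m and y of stub0_mid in the frame of tray_floor between -0.127 and 0.127 m and z of stub0_mid in the frame of tray_floor between -0.003 and 0.045 m and x of stub1_mid in the frame of tray_floor between -0.102 and 0.102 m and y of stub1_mid in the frame of tray_floor between -0.127 and 0.127 m and z of stub1_mid in the frame of tray_floor between -0.003 and 0.045 m and x of stub2_mid in the frame of tray_floor between -0.102 and 0.102 m and y of stub2_mid in the frame of tray_floor between -0.127 and 0.127 m and z of stub2_mid in the frame of tray_floor between -0.003 and 0.045 m and x of stub3_mid in the frame of tray_floor between -0.102 and 0.102 m and y of stub3_mid in the frame of tray_floor between -0.127 and 0.127 m and z of stub3_mid in the frame of tray_floor between -0.003 and 0.045 m and x of plug0_mid in the frame of sieve_pan between -0.056 and 0.056 m and y of plug0_mid in the frame of sieve_pan between -0.083 and 0.083 m and z of plug0_mid in the frame of sieve_pan between 0.006 and 0.09 m and x of plug1_mid in the frame of sieve_pan between -0.056 and 0.056 m and y of plug1_mid in the frame of sieve_pan between -0.083 and 0.083 m and z of plug1_mid in the frame of sieve_pan between 0.006 and 0.09 m and x of plug2_mid in the frame of sieve_pan between -0.056 and 0.056 m and y of plug2_mid in the frame of sieve_pan between -0.083 and 0.083 m and z of plug2_mid in the frame of sieve_pan between 0.006 and 0.09 m), for 0.1 s.
At the end, for the whole second after the job is handed in: the sieve stands flat (within 3.5 degrees) on the draining board, its centre within 30 mm of the board's centre, the three plugs in it; all four stubs lie in the tray; nothing is held (horizontal distance between sieve_pan and board_top below 0.03 m and z of sieve_pan in the frame of board_top between -0.004 and 0.005 m and angle between sieve_pan's own z axis and vertical below 0.06 rad and x of plug0_mid in the frame of sieve_pan between -0.056 and 0.056 m and y of plug0_mid in the frame of sieve_pan between -0.083 and 0.083 m and z of plug0_mid in the frame of sieve_pan between 0.006 and 0.09 m and x of plug1_mid in the frame of sieve_pan between -0.056 and 0.056 m and y of plug1_mid in the frame of sieve_pan between -0.083 and 0.083 m and z of plug1_mid in the frame of sieve_pan between 0.006 and 0.09 m and x of plug2_mid in the frame of sieve_pan between -0.056 and 0.056 m and y of plug2_mid in the frame of sieve_pan between -0.083 and 0.083 m and z of plug2_mid in the frame of sieve_pan between 0.006 and 0.09 m and x of stub0_mid in the frame of tray_floor between -0.102 and 0.102 m and y of stub0_mid in the frame of tray_floor between -0.127 and 0.127 m and z of stub0_mid in the frame of tray_floor between -0.003 and 0.045 m and x of stub1_mid in the frame of tray_floor between -0.102 and 0.102 m and y of stub1_mid in the frame of tray_floor between -0.127 and 0.127 m and z of stub1_mid in the frame of tray_floor between -0.003 and 0.045 m and x of stub2_mid in the frame of tray_floor between -0.102 and 0.102 m and y of stub2_mid in the frame of tray_floor between -0.127 and 0.127 m and z of stub2_mid in the frame of tray_floor between -0.003 and 0.045 m and x of stub3_mid in the frame of tray_floor between -0.102 and 0.102 m and y of stub3_mid in the frame of tray_floor between -0.127 and 0.127 m and z of stub3_mid in the frame of tray_floor between -0.003 and 0.045 m); the robot touches nothing.
It fails at once if the sieve is tipped by more than 20 degrees (angle between sieve_pan's own z axis and vertical above 0.35 rad).
It fails at once if the sieve is pressed or banged on the draining board with more than 60 N (contact force between sieve and board above 60 N).
It fails at once if the jar, feeding cone, suction cup or driftwood is pushed more than 25 mm (distance of any of jar_mid, cone_mid, cup_mid, driftwood_mid from where it was at the start of the episode above 0.025 m).
It also fails if it takes over 61 s, if anything falls off the work surface, if the arm or the gripper's body presses on something with over 40 N, if the wrist force passes 120 N, or if a joint passes its speed limit or range.

ROBOT

A 6-joint arm with a two-finger parallel gripper is mounted at the origin on the work surface. World frame = base frame: x ahead of the robot, y to its left, z up, the work surface at z = 0. Lengths are in m, angles in rad, forces in N, time in s.
With the tool pointing down it reaches from about 0.35 to 0.8 m from the base axis. Payload 7.3 kg.
Tool frame: the origin (TCP) lies on the centre line of the jaws, within the pads' length; the fingertips stand 25 mm ahead of it and the grasp point (between the pads) lies 6 mm ahead of it; z points along the fingers, y is the line along which they close (so a half turn about z gives the same grasp; the last joint's range is limited). The gripper opens to 85 mm and grips with 20 to 120 N. Pads are 22 mm wide; open, the fingers measure 114 mm over their backs; the gripper's body (76 mm by 85 mm) begins 54 mm behind the grasp point. The pads swing forward as they close: fully open they stand 13 mm farther back than shut.
Start: joints at [1.03, 0.342, 1.524, -0, 1.275, -0.146], TCP at [0.202, 0.485, 0.256] pointing down, gripper open.
Joint ranges: [-2.53, 2.53], [-0.77, 2.02], [0.04, 2.7], [-1, 4.14], [0.28, 2.66], [-3.11, 3.11]. Speed limits (rad/s): [2.57, 2.57, 3.14, 3.14, 3.14, 3.14].

INTERFACE

Orientations are given as a unit quaternion [x, y, z, w].
In Python, from cell import arm gives the robot as it stands. The module is installed in compiled form; this text tells all that it offers.
- The arm moves only by the tool apply_moves, never from a script. Its argument "targets" is a list of rows, each an object of numbers: "dx", "dy", "dz": the shift along the tool's x, y, z in mm; "ax", "ay", "az": the turn, a rotation vector about the tool's x, y, z in degrees; "hand": the opening, from 0 (shut) to 1 (fully open). A call has 1 to 8 rows; each row is the pose to reach, as a shift and turn from the pose commanded when the call began, along the tool's axes at that moment; what a row does not reach only later rows make up. A row lasts 1/12 s, in which the tool goes at most 41.7 mm and 7.16 degrees, less where a joint would pass 70% of its speed; a pose out of reach is approached as far as the arm can. A call with a gripper value outside its range is refused whole. The fingers move at their own pace and stop on an object; "newtons" is the grip in N (left out, the last holds). Time passes only in rows, so rows that repeat a pose let the fingers close. It gives the time, the measured TCP pose, the force, the opening and the grip force at its end, in the units of the state.
- arm.sense(): the state, without advancing time (a new reading comes with each control period).
- arm.camera(name): name is "scene" or "top" or "wrist"; returns a dict with "image" (420x560x3 uint8, red, green, blue), "mtx" (3x3 intrinsics, pixels), "rvec" (rotation vector, rad) and "tvec" (3), from world to camera coordinates, as OpenCV has them. Camera axes: x right, y down, z forward; pixel columns grow to the right and rows downward; lengths in m; the calibration is good to about 2 mm. The wrist camera is an equidistant fisheye: a pixel r from the principal point sees the ray r / f radians off the axis. A picture is of the moment at which its call begins. There is no depth.
- arm.hand_in(): hands the job in; it is judged then, once.
The state is a dict: "time": time; "q": joint angles; "joint_vel": joint speeds; "joint_efforts": joint torques, N m; "tool_pos": TCP position; "eef_rot": TCP orientation; "force": force on the tool from outside, world axes, zero at the start; "wrist_torque": the same for the moment, N m; "finger_gap": opening from 0.0 (shut) to 1.0 (fully open); "gripper_force": force on a finger pad.
Only numpy, scipy, OpenCV 4.12 (cv2) and the standard library are available. Lean on these libraries where they do the work, as an engineer would, in place of code of your own. Each camera call takes 0.05 s, during which the arm holds its last target. There are 200 camera calls.

## Working session

There is one attempt and no reset: what is moved stays moved. The work goes in short steps, Python scripts to look and compute and a tool call to move; the robot and the scene stay as the last step left them, time stands still between calls to the robot, and variables do not carry over. Pictures are saved under pics/ and viewed, at most 10 in all, crops included, and the job is handed in when it is done.

Besides the shell and the picture viewer there is one more tool, called after "Call:" as name(argument=value, ...), one argument or row to a line, values as JSON. apply_moves: Moves the arm, as the interface text tells. Its arguments: {"type":"object","properties":{"targets":{"type":"array"},"newtons":{"type":"number"}},"required":["targets"]}

```bash
mkdir -p pics; python3 - <<'E'
from cell import arm
import cv2,numpy as np,pickle
s=arm.sense();print({k:np.round(v,3).tolist() for k,v in s.items()})
d={n:arm.camera(n) for n in("scene","top")}
pickle.dump(d,open('d0.pkl','wb'))
for n in d:
    cv2.imwrite(f'pics/{n}0.png',cv2.resize(d[n]['image'][...,::-1],(800,600)))
    print(n,d[n]['mtx'].tolist(),d[n]['rvec'],d[n]['tvec'])
E
```

```text
{'time': 0.0, 'q': [1.03, 0.343, 1.525, 0.0, 1.275, -0.146], 'joint_vel': [0.0, 0.001, -0.001, 0.003, -0.0, -0.0], 'joint_efforts': [0.001, -43.367, -24.602, -0.0, 0.008, 0.0], 'tool_pos': [0.202, 0.484, 0.256], 'eef_rot': [0.196, 0.981, -0.001, -0.0], 'force': [0.359, -0.331, -0.552], 'wrist_torque': [0.012, 0.03, -0.001], 'gripper_force': 0.0, 'finger_gap': 0.997}
scene [[380.61591508886335, 0.0, 280.67828696755083], [0.0, 380.61591508886335, 213.65669520634754], [0.0, 0.0, 1.0]] [ 1.97463102  1.08962918 -0.58100599] [-0.27606858 -0.15831787  1.45828143]
top [[487.68626701759774, 0.0, 282.1769739825385], [0.0, 487.68626701759774, 208.12006530142244], [0.0, 0.0, 1.0]] [ 2.20549084 -2.16728676  0.06532845] [0.00226311 0.56261475 1.36287583]
```

View pics/scene0.png

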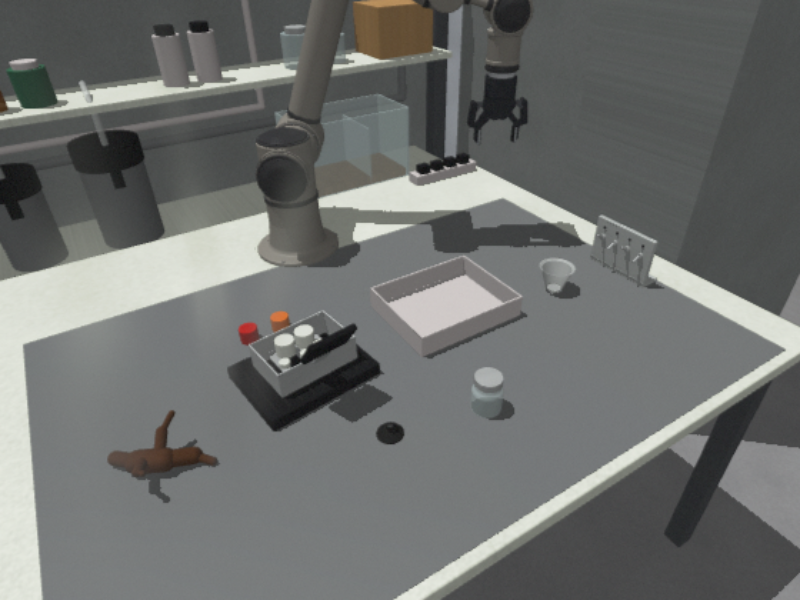

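View pics/top0.png

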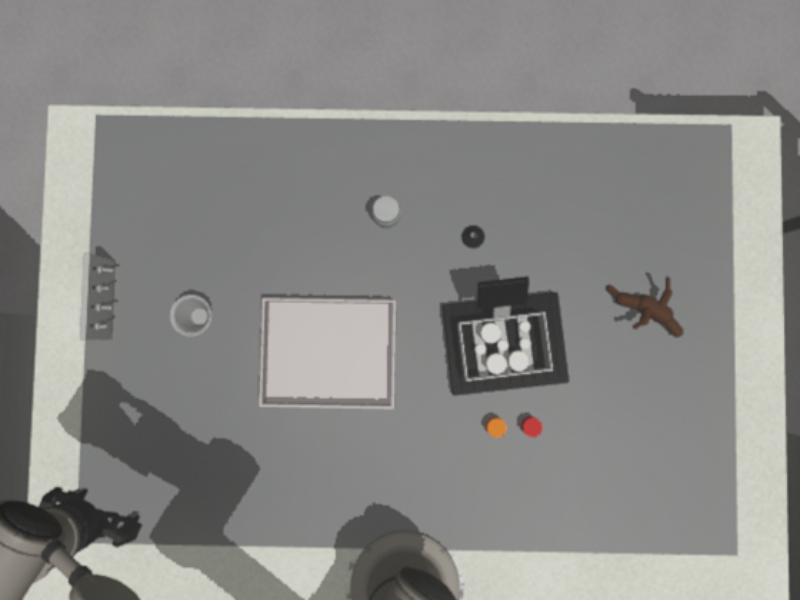

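The scene view shows the sieve on the board at about (305,360), the tray at (445,305), jar (487,392) and cup (390,432). In the top view (image up is +x, left is +y) the sieve is at (505,347), tray (328,352), handle (503,292), jar (385,208) and cup (472,236). Next I'll zoom in to get corners.

```bash
python3 - <<'E'
import cv2,numpy as np,pickle
d=pickle.load(open('d0.pkl','rb'))
t=d['top']['image'][195:285,300:405,::-1]; s=d['scene']['image'][210:300,155:275,::-1]
a=cv2.resize(t,None,fx=5,fy=5,interpolation=cv2.INTER_CUBIC)
cv2.imwrite('pics/zt.png',np.clip(a*1.6,0,255))
b=cv2.resize(s,None,fx=6,fy=6,interpolation=cv2.INTER_CUBIC)
cv2.imwrite('pics/zs.png',np.clip(b*1.6,0,255))
E
```

```text
[ WARN:0@0.053] global loadsave.cpp:1063 imwrite_ Unsupported depth image for selected encoder is fallbacked to CV_8U.
```

View pics/zt.png

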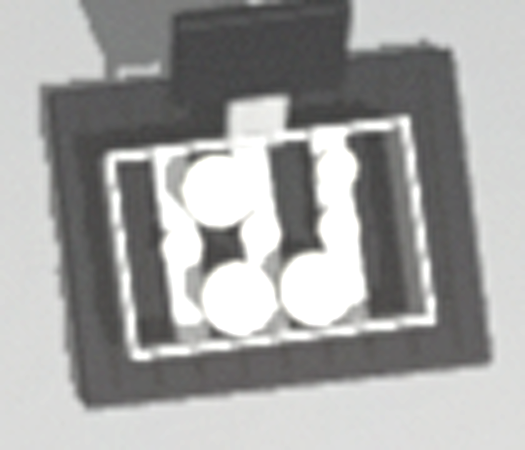

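View pics/zs.png

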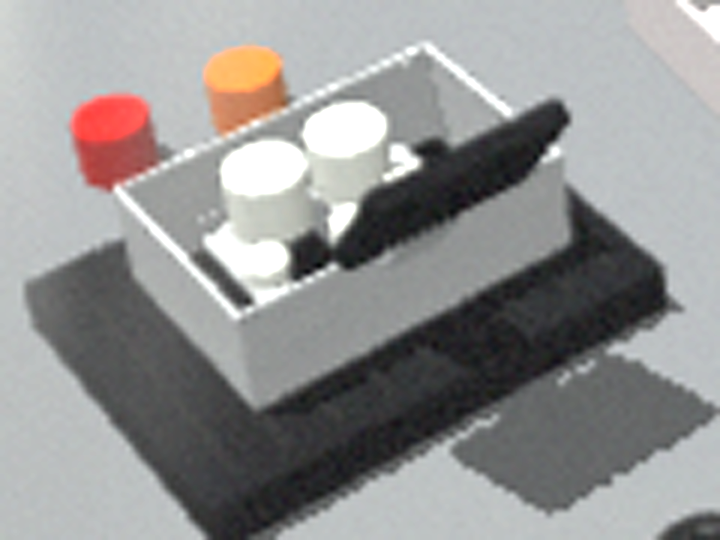

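The top crop gives the sieve rim corners at (105,153), (408,115), (436,323) and (133,360), and the board corners at (42,85), (450,45), (493,362) and (85,405). The scene crop shows the matching rim corners at (562,150), (243,318), (117,188) and (425,42).

```bash
cat > h.py <<'E'
import cv2,numpy as np
def ray(c,uv):
    p=cv2.undistortPoints(np.array([[uv]],float),c['mtx'],None)[0,0]
    R=cv2.Rodrigues(c['rvec'])[0]; t=np.ravel(c['tvec'])
    return -R.T@t, R.T@np.r_[p,1]
def onz(c,uv,z):
    o,d=ray(c,uv); return o+d*(z-o[2])/d[2]
def tri(a,ua,b,ub):
    o1,d1=ray(a,ua);o2,d2=ray(b,ub)
    x=np.linalg.lstsq(np.c_[d1,-d2],o2-o1,rcond=None)[0]
    p,q=o1+d1*x[0],o2+d2*x[1]
    return (p+q)/2,np.linalg.norm(p-q)
E
python3 - <<'E'
from h import *;import pickle
d=pickle.load(open('d0.pkl','rb'));T,S=d['top'],d['scene']
zt=lambda u,v:(300+(u+.5)/5-.5,195+(v+.5)/5-.5)
zs=lambda u,v:(155+(u+.5)/6-.5,210+(v+.5)/6-.5)
np.set_printoptions(precision=4,suppress=True)
P=[(105,153),(408,115),(436,323),(133,360)];Q=[(562,150),(243,318),(117,188),(425,42)]
for p,q in zip(P,Q): print('rim',*tri(T,zt(*p),S,zs(*q)))
B=[(42,85),(450,45),(493,362),(85,405)];C={0:(662,265),2:(28,288)}
for i in C: print('board',*tri(T,zt(*B[i]),S,zs(*C[i])))
for zb in(.02,.03,.04):
    r=np.array([onz(T,zt(*p),zb+.052) for p in P]);b=np.array([onz(T,zt(*p),zb) for p in B])
    e=lambda a:[np.linalg.norm(a[i]-a[(i+1)%4]).round(4) for i in range(4)]
    print(zb,e(r),e(b),r.mean(0),b.mean(0))
    v=(r[0]+r[1]-r[2]-r[3]);w=(b[0]+b[1]-b[2]-b[3]);v2=r[0]-r[1]+r[3]-r[2];print(np.degrees([np.arctan2(v[1],v[0]),np.arctan2(-v2[0],v2[1]),np.arctan2(w[1],w[0])]))
# tray: 800x600 scale 1/0.7
A=[(261,296),(395,297),(393,408),(260,407)]
t=np.array([onz(T,((u+.5)*.7-.5,(v+.5)*.7-.5),.05) for u,v in A]);print('tray',t,t.mean(0),e(t))
for n,u,z in(('jar',(385,208),.075),('cup',(472,236),.02),('drift',(645,305),.05),('cone',(191,315),.06)):
    print(n,onz(T,((u[0]+.5)*.7-.5,(u[1]+.5)*.7-.5),z))
hp=[(175,10),(350,0),(170,100),(345,92)]
for p in hp[:2]: print('grip end', onz(T,zt(*p),.03+.106+.029))
E
```

```text
rim [ 0.514  -0.0927  0.0818] 0.00036095884904744236
rim [ 0.5381 -0.2541  0.0809] 0.0033497651762084825
rim [ 0.4266 -0.2698  0.0789] 0.003890621120543782
rim [ 0.4035 -0.1088  0.08  ] 0.0007038292351221739
board [ 0.552  -0.063   0.0281] 0.0053448115861687
board [ 0.4034 -0.3135  0.0238] 0.0034543658037582735
0.02 [np.float64(0.1659), np.float64(0.1133), np.float64(0.1649), np.float64(0.1127)] [np.float64(0.2318), np.float64(0.1795), np.float64(0.2301), np.float64(0.1812)] [ 0.4702 -0.1834  0.072 ] [ 0.4779 -0.189   0.02  ]
[8.1756 8.0447 8.1832]
0.03 [np.float64(0.1646), np.float64(0.1124), np.float64(0.1637), np.float64(0.1118)] [np.float64(0.2301), np.float64(0.1782), np.float64(0.2284), np.float64(0.1798)] [ 0.4703 -0.182   0.082 ] [ 0.4778 -0.1876  0.03  ]
[8.1756 8.0447 8.1832]
0.04 [np.float64(0.1634), np.float64(0.1115), np.float64(0.1624), np.float64(0.111)] [np.float64(0.2285), np.float64(0.1769), np.float64(0.2267), np.float64(0.1785)] [ 0.4703 -0.1806  0.092 ] [ 0.4778 -0.1862  0.04  ]
[8.1756 8.0447 8.1832]
tray [[0.5586 0.2878 0.05  ]
 [0.5612 0.0281 0.05  ]
 [0.3479 0.028  0.05  ]
 [0.3452 0.2832 0.05  ]] [0.4532 0.1568 0.05  ] [np.float64(0.2597), np.float64(0.2133), np.float64(0.2552), np.float64(0.2134)]
jar [0.7301 0.0499 0.075 ]
cup [ 0.6874 -0.1224  0.02  ]
drift [ 0.5541 -0.4553  0.05  ]
cone [0.5191 0.4192 0.06  ]
grip end [ 0.5846 -0.1209  0.165 ]
grip end [ 0.5912 -0.2094  0.165 ]
```

```bash
cat >> h.py <<'E'
from scipy.spatial.transform import Rotation as Ro
from cell import arm
def goalR(yaw):  # tool x = sieve y, tool z = down the slope
    s,c=np.sin(np.radians(55)),np.cos(np.radians(55))
    R=np.array([[0,s,-c],[1,0,0],[0,-c,-s]])
    return Ro.from_euler('z',yaw,degrees=True).as_matrix()@R
def tcp(pan,yaw,back=0): # TCP for sieve pan pose with grip at handle centre
    R=goalR(yaw); h=np.array(pan)+Ro.from_euler('z',yaw,degrees=True).apply([.098,0,.106])
    return h-R[:,2]*(.006+back),R
def delta(p,R):
    s=arm.sense(); R0=Ro.from_quat(s['eef_rot']).as_matrix()
    print('d mm',np.round(R0.T@(p-s['tool_pos'])*1000,1),'rot',np.round(np.degrees(Ro.from_matrix(R0.T@R).as_rotvec()),1),
     't',round(s['time'],2),'pos',np.round(s['tool_pos'],3),'F',np.round(s['force'],1),'q',np.round(s['q'],2))
E
python3 -c "
from h import *
p,R=tcp([.4705,-.182,.028],8.1,.12);print(p,np.linalg.det(R));delta(p+[0,0,.03],R)"
```

```text
[ 0.63907195 -0.15800866  0.23721316] 0.9999999999999997
d mm [-650.7 -424.8  -11.1] rot [31.7 18.1 57.3] t 0.1 pos [0.202 0.484 0.256] F [ 0.1  0.4 -0.4] q [ 1.03  0.34  1.52  0.    1.28 -0.15]
```

Call:
apply_moves(
  targets=[
    {"dx": -650, "dy": -425, "dz": -11, "ax": 31.7, "ay": 18.1, "az": 57.3},
    {"dx": -650, "dy": -425, "dz": -11, "ax": 31.7, "ay": 18.1, "az": 57.3},
    {"dx": -650, "dy": -425, "dz": -11, "ax": 31.7, "ay": 18.1, "az": 57.3},
    {"dx": -650, "dy": -425, "dz": -11, "ax": 31.7, "ay": 18.1, "az": 57.3},
    {"dx": -650, "dy": -425, "dz": -11, "ax": 31.7, "ay": 18.1, "az": 57.3},
    {"dx": -650, "dy": -425, "dz": -11, "ax": 31.7, "ay": 18.1, "az": 57.3},
    {"dx": -650, "dy": -425, "dz": -11, "ax": 31.7, "ay": 18.1, "az": 57.3},
    {"dx": -650, "dy": -425, "dz": -11, "ax": 31.7, "ay": 18.1, "az": 57.3},
  ],
)

```text
schema error: expected keys dx, dy, dz, ax, ay, az, hand
```

```bash
python3 -c "
from h import *
p,R=tcp([.4705,-.182,.028],8.1,.12);delta(p+[0,0,.03],R)"
```

```text
d mm [-650.7 -424.8  -11.1] rot [31.7 18.1 57.3] t 0.1 pos [0.202 0.484 0.256] F [ 0.1  0.4 -0.4] q [ 1.03  0.34  1.52  0.    1.28 -0.15]
```

Call:
apply_moves(
  targets=[
    {"dx": -650, "dy": -425, "dz": -11, "ax": 31.7, "ay": 18.1, "az": 57.3, "hand": 1},
    {"dx": -650, "dy": -425, "dz": -11, "ax": 31.7, "ay": 18.1, "az": 57.3, "hand": 1},
    {"dx": -650, "dy": -425, "dz": -11, "ax": 31.7, "ay": 18.1, "az": 57.3, "hand": 1},
    {"dx": -650, "dy": -425, "dz": -11, "ax": 31.7, "ay": 18.1, "az": 57.3, "hand": 1},
    {"dx": -650, "dy": -425, "dz": -11, "ax": 31.7, "ay": 18.1, "az": 57.3, "hand": 1},
    {"dx": -650, "dy": -425, "dz": -11, "ax": 31.7, "ay": 18.1, "az": 57.3, "hand": 1},
    {"dx": -650, "dy": -425, "dz": -11, "ax": 31.7, "ay": 18.1, "az": 57.3, "hand": 1},
    {"dx": -650, "dy": -425, "dz": -11, "ax": 31.7, "ay": 18.1, "az": 57.3, "hand": 1},
  ],
)

```text
time: 0.77
tool_pos: [0.39, 0.2073, 0.261]
eef_rot: [0.57, 0.779, -0.195, -0.17]
force: [1.7, 1.2, 0.4]
finger_gap: 0.995
gripper_force: 0.0
```

```bash
python3 -c "
from h import *
p,R=tcp([.4705,-.182,.028],8.1,.12);delta(p+[0,0,.03],R)"
```

```text
d mm [-421.4  102.1  -86.7] rot [4.9 2.7 8.8] t 0.77 pos [0.39  0.207 0.261] F [1.7 1.2 0.4] q [ 0.29  0.47  1.41  0.04  1.78 -0.02]
```

Call:
apply_moves(
  targets=[
    {"dx": -421, "dy": 102, "dz": -87, "ax": 4.9, "ay": 2.7, "az": 8.8, "hand": 1},
    {"dx": -421, "dy": 102, "dz": -87, "ax": 4.9, "ay": 2.7, "az": 8.8, "hand": 1},
    {"dx": -421, "dy": 102, "dz": -87, "ax": 4.9, "ay": 2.7, "az": 8.8, "hand": 1},
    {"dx": -421, "dy": 102, "dz": -87, "ax": 4.9, "ay": 2.7, "az": 8.8, "hand": 1},
    {"dx": -421, "dy": 102, "dz": -87, "ax": 4.9, "ay": 2.7, "az": 8.8, "hand": 1},
    {"dx": -421, "dy": 102, "dz": -87, "ax": 4.9, "ay": 2.7, "az": 8.8, "hand": 1},
    {"dx": -421, "dy": 102, "dz": -87, "ax": 4.9, "ay": 2.7, "az": 8.8, "hand": 1},
    {"dx": -421, "dy": 102, "dz": -87, "ax": 4.9, "ay": 2.7, "az": 8.8, "hand": 1},
  ],
)

```text
time: 1.43
tool_pos: [0.5791, -0.0673, 0.2657]
eef_rot: [0.624, 0.722, -0.227, -0.197]
force: [0.3, 1.0, -0.5]
finger_gap: 1.002
gripper_force: 0.0
```

```bash
python3 -c "
from h import *
p,R=tcp([.4705,-.182,.028],8.1,.12);delta(p+[0,0,.03],R)"
```

```text
d mm [-98.5  36.9 -27.8] rot [0.1 0.1 0.2] t 1.43 pos [ 0.579 -0.067  0.266] F [ 0.3  1.  -0.5] q [-0.16  0.8   0.84 -0.2   2.08 -0.35]
```

Call:
apply_moves(
  targets=[
    {"dx": -98, "dy": 37, "dz": -28, "ax": 0.1, "ay": 0.1, "az": 0.2, "hand": 0.8},
    {"dx": -98, "dy": 37, "dz": -28, "ax": 0.1, "ay": 0.1, "az": 0.2, "hand": 0.8},
    {"dx": -98, "dy": 37, "dz": -28, "ax": 0.1, "ay": 0.1, "az": 0.2, "hand": 0.8},
    {"dx": -98, "dy": 37, "dz": -28, "ax": 0.1, "ay": 0.1, "az": 0.2, "hand": 0.8},
    {"dx": -98, "dy": 37, "dz": -28, "ax": 0.1, "ay": 0.1, "az": 0.2, "hand": 0.8},
  ],
)

```text
time: 1.85
tool_pos: [0.6388, -0.1571, 0.2651]
eef_rot: [0.625, 0.72, -0.227, -0.199]
force: [0.1, -0.3, -0.7]
finger_gap: 0.8
gripper_force: 0.0
```

```bash
cat >> h.py <<'E'
def fish(c,X):
    R=cv2.Rodrigues(c['rvec'])[0];x=R@np.asarray(X)+np.ravel(c['tvec']);th=np.arctan2(np.hypot(x[0],x[1]),x[2]);k=c['mtx']
    u=x[:2]/np.hypot(x[0],x[1])*th; return np.array([k[0,0]*u[0]+k[0,2],k[1,1]*u[1]+k[1,2]])
E
python3 -c "
from h import *
p,R=tcp([.4705,-.182,.028],8.1,.0);delta(p,R)
c=arm.camera('wrist');im=c['image'][...,::-1].copy()
Rs=Ro.from_euler('z',8.1,degrees=True)
np.save('w.npy',im)
for y in(-.046,.046):
  for s in(-.035,.035):
    for n in(-.006,.006):
      X=Rs.apply([.098+s*.574-n*.819,y,.106+s*.819+n*.574])+[.4705,-.182,.028]
      uv=fish(c,X);print(y,s,n,uv.round(1));cv2.circle(im,tuple(int(round(a)) for a in uv),2,(0,0,255) if n>0 else (0,255,0),-1)
cv2.imwrite('pics/w1.png',cv2.resize(im,(800,600)))
"
```

```text
d mm [ -1.3  16.4 142.7] rot [-0.1 -0.1 -0. ] t 1.85 pos [ 0.639 -0.157  0.265] F [ 0.1 -0.3 -0.7] q [-0.26  1.01  0.42 -0.29  2.27 -0.53]
-0.046 -0.035 -0.006 [303.3 241.4]
-0.046 -0.035 0.006 [291.2 241.4]
-0.046 0.035 -0.006 [308.9 272.4]
-0.046 0.035 0.006 [293.7 272.5]
0.046 -0.035 -0.006 [305.  147.2]
0.046 -0.035 0.006 [292.  147.1]
0.046 0.035 -0.006 [312.  153.8]
0.046 0.035 0.006 [295.1 153.7]
```

View pics/w1.png

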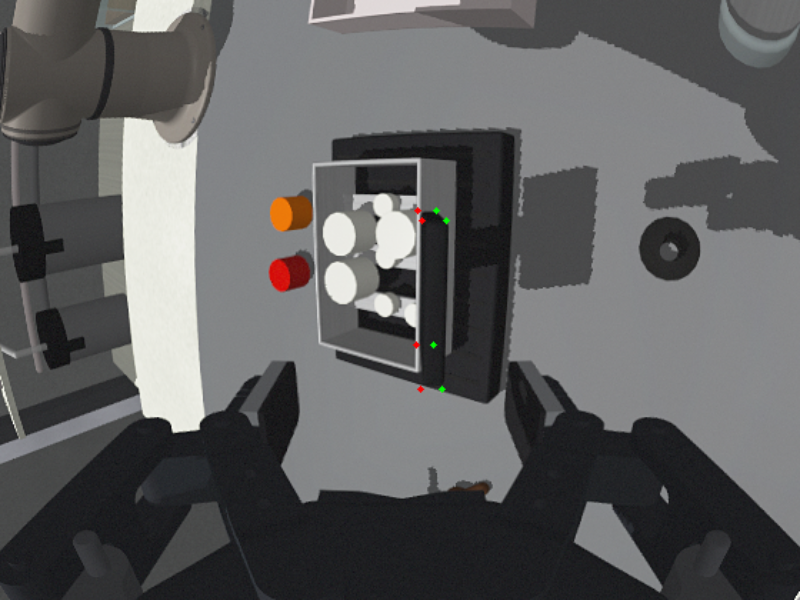

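The wrist view shows the handle edge-on at about x=420–446, y=213–388. The predicted corners fall on it to within about 2 px, so I'll approach and grasp.

Call:
apply_moves(
  targets=[
    {"dx": -1, "dy": 16.5, "dz": 20, "ax": 0, "ay": 0, "az": 0, "hand": 0.8},
    {"dx": -1, "dy": 16.5, "dz": 50, "ax": 0, "ay": 0, "az": 0, "hand": 0.8},
    {"dx": -1, "dy": 16.5, "dz": 80, "ax": 0, "ay": 0, "az": 0, "hand": 0.8},
    {"dx": -1, "dy": 16.5, "dz": 110, "ax": 0, "ay": 0, "az": 0, "hand": 0.8},
    {"dx": -1, "dy": 16.5, "dz": 130, "ax": 0, "ay": 0, "az": 0, "hand": 0.8},
    {"dx": -1, "dy": 16.5, "dz": 143, "ax": 0, "ay": 0, "az": 0, "hand": 0.8},
    {"dx": -1, "dy": 16.5, "dz": 143, "ax": 0, "ay": 0, "az": 0, "hand": 0.5},
    {"dx": -1, "dy": 16.5, "dz": 143, "ax": 0, "ay": 0, "az": 0, "hand": 0.4},
  ],
)

```text
time: 2.57
tool_pos: [0.5707, -0.1649, 0.1423]
eef_rot: [0.624, 0.721, -0.227, -0.197]
force: [0.3, 0.4, 0.1]
finger_gap: 0.527
gripper_force: 0.0
```

```bash
python3 -c "
from h import *
p,R=tcp([.4705,-.182,.028],8.1,.0);delta(p,R)
c=arm.camera('wrist');cv2.imwrite('pics/w2.png',cv2.resize(c['image'][...,::-1],(800,600)))
"
```

```text
d mm [-2.9  1.8  2.8] rot [0.  0.  0.1] t 2.57 pos [ 0.571 -0.165  0.142] F [0.3 0.4 0.1] q [-0.29  0.9   0.98 -0.25  1.82 -0.43]
```

View pics/w2.png

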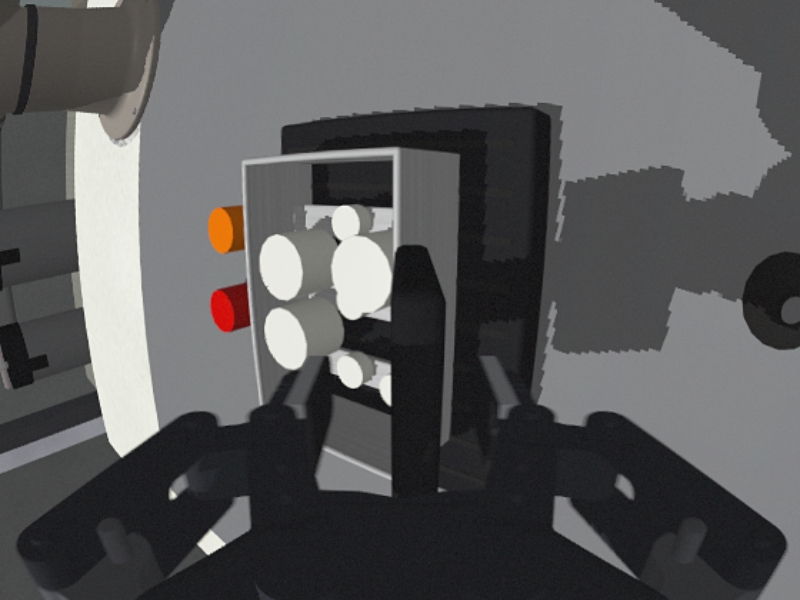

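Call:
apply_moves(
  targets=[
    {"dx": -2, "dy": 2, "dz": 3, "ax": 0, "ay": 0, "az": 0, "hand": 0.4},
    {"dx": -2, "dy": 2, "dz": 3, "ax": 0, "ay": 0, "az": 0, "hand": 0.4},
  ],
)

```text
time: 2.78
tool_pos: [0.5719, -0.1681, 0.1379]
eef_rot: [0.625, 0.721, -0.227, -0.196]
force: [0.7, -0.3, 0.1]
finger_gap: 0.4
gripper_force: 0.0
```

```bash
python3 -c "
from h import *
p,R=tcp([.4705,-.182,.028],8.1,.0);delta(p,R)
c=arm.camera('wrist');im=c['image']
s=arm.sense();RT=Ro.from_quat(s['eef_rot']).as_matrix()
for z in(-.03,0,.006,.02): print(z,fish(c,s['tool_pos']+RT@[0,0,z]), fish(c,s['tool_pos']+RT@[0,.006,z]))
for r in(180,200,230,260,300,320,335): print(r,im[r,262:322].mean(1).astype(int).tolist())
"
```

```text
d mm [ 0.5 -1.3 -0.3] rot [0.1 0.1 0.1] t 2.78 pos [ 0.572 -0.168  0.138] F [ 0.7 -0.3  0.1] q [-0.3   0.91  0.98 -0.25  1.81 -0.43]
-0.03 [279.54184029 334.46901042] [297.9065968  334.37443219]
0 [279.8032387  290.47885286] [294.50962343 290.44609648]
0.006 [279.84452945 283.62482481] [293.97183119 283.59884575]
0.02 [279.9300881  269.50089867] [292.85648239 269.48667605]
180 [234, 233, 235, 240, 211, 107, 32, 19, 25, 20, 18, 26, 22, 27, 23, 19, 19, 20, 22, 21, 17, 24, 21, 21, 27, 25, 22, 17, 25, 22, 28, 23, 21, 22, 45, 93, 96, 95, 96, 98, 97, 97, 95, 95, 96, 99, 96, 97, 98, 99, 98, 96, 96, 103, 27, 21, 19, 25, 21, 28]
200 [210, 106, 24, 30, 33, 33, 30, 34, 27, 32, 31, 34, 30, 33, 37, 30, 28, 33, 30, 30, 28, 33, 30, 26, 31, 25, 29, 29, 27, 27, 24, 32, 28, 26, 20, 26, 23, 24, 18, 18, 79, 97, 99, 96, 96, 97, 96, 98, 98, 98, 93, 93, 100, 67, 26, 21, 20, 20, 28, 25]
230 [35, 36, 33, 34, 37, 39, 37, 36, 40, 38, 34, 37, 30, 40, 37, 38, 36, 38, 32, 32, 35, 34, 35, 33, 31, 35, 32, 32, 34, 32, 32, 35, 33, 32, 21, 25, 21, 24, 20, 16, 71, 93, 96, 97, 96, 96, 95, 96, 97, 95, 97, 101, 69, 29, 26
[... 308 characters left out ...]
7, 31, 24, 27, 22, 30, 22, 27, 25, 31, 25, 27, 19, 24, 23, 29, 26, 27, 26, 28, 28, 32, 29, 29, 25, 25, 27, 20, 23, 16, 58, 101, 97, 92, 97, 98, 96, 95, 97, 98, 98, 73, 29, 24, 22, 25, 26, 24, 27, 21, 25, 27]
320 [86, 88, 72, 21, 23, 25, 20, 24, 24, 25, 25, 23, 21, 25, 28, 25, 25, 26, 19, 28, 29, 27, 24, 27, 26, 26, 25, 21, 28, 28, 27, 27, 25, 23, 23, 25, 17, 30, 34, 40, 39, 39, 43, 38, 39, 39, 38, 38, 35, 40, 38, 42, 39, 37, 42, 39, 41, 38, 36, 38]
335 [133, 134, 142, 52, 18, 19, 26, 31, 17, 21, 31, 20, 24, 25, 30, 21, 25, 20, 17, 25, 21, 26, 27, 24, 32, 24, 26, 24, 26, 31, 22, 24, 25, 28, 19, 25, 14, 36, 37, 39, 33, 39, 38, 37, 40, 39, 36, 38, 39, 36, 38, 37, 39, 39, 38, 36, 40, 42, 36, 39]
```

Call:
apply_moves(
  targets=[
    {"dx": 0, "dy": 0.6, "dz": 0, "ax": 0, "ay": 0, "az": 0, "hand": 0.25},
    {"dx": 0, "dy": 0.6, "dz": 0, "ax": 0, "ay": 0, "az": 0, "hand": 0.2},
    {"dx": 0, "dy": 0.6, "dz": 0, "ax": 0, "ay": 0, "az": 0, "hand": 0.15},
    {"dx": 0, "dy": 0.6, "dz": 0, "ax": 0, "ay": 0, "az": 0, "hand": 0.1},
    {"dx": 0, "dy": 0.6, "dz": 0, "ax": 0, "ay": 0, "az": 0, "hand": 0.05},
    {"dx": 0, "dy": 0.6, "dz": 0, "ax": 0, "ay": 0, "az": 0, "hand": 0.0},
    {"dx": 0, "dy": 0.6, "dz": 0, "ax": 0, "ay": 0, "az": 0, "hand": 0.0},
  ],
  newtons=20,
)

```text
time: 3.42
tool_pos: [0.5718, -0.1682, 0.1373]
eef_rot: [0.625, 0.721, -0.227, -0.197]
force: [0.7, -0.3, 0.5]
finger_gap: 0.138
gripper_force: 21.3
```

```bash
python3 -c "
from h import *
p,R=tcp([.4705,-.182,.028],8.1,.0);delta(p,R);s=arm.sense();print(s['wrist_torque'],s['finger_gap'],s['gripper_force'])
"
```

```text
d mm [ 0.6 -1.6 -0.9] rot [0. 0. 0.] t 3.42 pos [ 0.572 -0.168  0.137] F [ 0.7 -0.3  0.5] q [-0.3   0.91  0.98 -0.25  1.81 -0.43]
[ 0.04108705 -0.22478693 -0.13807136] 0.1380540364771589 21.288248598575592
```

Call:
apply_moves(
  targets=[
    {"dx": 0, "dy": 0, "dz": 0, "ax": 0, "ay": 0, "az": 0, "hand": 0},
    {"dx": 0, "dy": 0, "dz": 0, "ax": 0, "ay": 0, "az": 0, "hand": 0},
    {"dx": 0, "dy": 0, "dz": 0, "ax": 0, "ay": 0, "az": 0, "hand": 0},
    {"dx": 0, "dy": -1, "dz": -1.5, "ax": 0, "ay": 0, "az": 0, "hand": 0},
    {"dx": 0, "dy": -2.5, "dz": -3.5, "ax": 0, "ay": 0, "az": 0, "hand": 0},
    {"dx": 0, "dy": -4.5, "dz": -6.5, "ax": 0, "ay": 0, "az": 0, "hand": 0},
    {"dx": 0, "dy": -6.9, "dz": -9.8, "ax": 0, "ay": 0, "az": 0, "hand": 0},
    {"dx": 0, "dy": -8.6, "dz": -12.3, "ax": 0, "ay": 0, "az": 0, "hand": 0},
  ],
  newtons=110,
)

```text
time: 4.08
tool_pos: [0.5718, -0.1682, 0.1525]
eef_rot: [0.625, 0.721, -0.227, -0.197]
force: [0.0, -0.3, -3.6]
finger_gap: 0.126
gripper_force: 107.2
```

```bash
python3 -c "
from h import *
p,R=tcp([.4705,-.182,.028],8.1,.0);delta(p+[0,0,.05],R);s=arm.sense();print(s['wrist_torque'],s['finger_gap'],s['gripper_force'])
c=arm.camera('scene');cv2.imwrite('pics/s2.png',cv2.resize(c['image'][190:310,130:290,::-1],(800,600)))
"
```

```text
d mm [  0.6 -21.5 -29.4] rot [0.  0.  0.1] t 4.08 pos [ 0.572 -0.168  0.152] F [ 0.  -0.3 -3.6] q [-0.3   0.89  0.96 -0.25  1.84 -0.44]
[ 0.12588308 -0.96790908  0.02486784] 0.12578059108429512 107.18895077705383
```

View pics/s2.png

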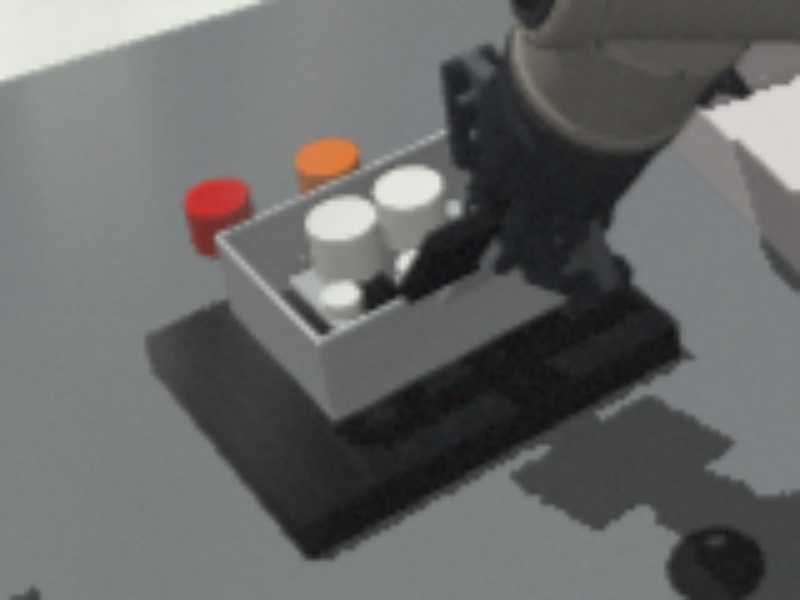

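The sieve is lifted and level. All the pieces visible in this view are inside it, with plugs at (342,230) and (408,190) and stubs at (340,298) and (408,265).

Call:
apply_moves(
  targets=[
    {"dx": 0, "dy": -2.3, "dz": -3.3, "ax": 0, "ay": 0, "az": 0, "hand": 0},
    {"dx": 0, "dy": -6.9, "dz": -9.8, "ax": 0, "ay": 0, "az": 0, "hand": 0},
    {"dx": 0, "dy": -11.5, "dz": -16.4, "ax": 0, "ay": 0, "az": 0, "hand": 0},
    {"dx": 0, "dy": -16.1, "dz": -22.9, "ax": 0, "ay": 0, "az": 0, "hand": 0},
    {"dx": 0, "dy": -20.6, "dz": -29.5, "ax": 0, "ay": 0, "az": 0, "hand": 0},
    {"dx": 0, "dy": -23.5, "dz": -33.6, "ax": 0, "ay": 0, "az": 0, "hand": 0},
    {"dx": 0, "dy": -25.2, "dz": -36, "ax": 0, "ay": 0, "az": 0, "hand": 0},
    {"dx": 0, "dy": -25.8, "dz": -36.9, "ax": 0, "ay": 0, "az": 0, "hand": 0},
  ],
)

```text
time: 4.8
tool_pos: [0.5719, -0.1682, 0.198]
eef_rot: [0.625, 0.721, -0.227, -0.196]
force: [0.8, 0.2, -4.2]
finger_gap: 0.124
gripper_force: 107.3
```

```bash
python3 -c "
from h import *
for yaw in (8.1,0):
  p,R=tcp([.453,.157,.0875],yaw,.0);print(p);delta(p,R)
"
```

```text
[0.55342944 0.17129323 0.19841491]
d mm [338.7  24.2 -17.4] rot [0.1 0.  0. ] t 4.8 pos [ 0.572 -0.168  0.198] F [ 0.8  0.2 -4.2] q [-0.3   0.86  0.91 -0.26  1.93 -0.46]
[0.55444146 0.157      0.19841491]
d mm [324.4  23.4 -16.9] rot [0.1 4.7 6.7] t 4.8 pos [ 0.572 -0.168  0.198] F [ 0.8  0.2 -4.2] q [-0.3   0.86  0.91 -0.26  1.93 -0.46]
```

Call:
apply_moves(
  targets=[
    {"dx": 3, "dy": 0.2, "dz": -0.2, "ax": 0, "ay": 0, "az": 0, "hand": 0},
    {"dx": 9, "dy": 0.6, "dz": -0.5, "ax": 0, "ay": 0, "az": 0, "hand": 0},
    {"dx": 18, "dy": 1.3, "dz": -0.9, "ax": 0, "ay": 0, "az": 0, "hand": 0},
    {"dx": 30, "dy": 2.1, "dz": -1.5, "ax": 0, "ay": 0, "az": 0, "hand": 0},
    {"dx": 44, "dy": 3.1, "dz": -2.3, "ax": 0, "ay": 0, "az": 0, "hand": 0},
    {"dx": 59, "dy": 4.2, "dz": -3, "ax": 0, "ay": 0, "az": 0, "hand": 0},
    {"dx": 75, "dy": 5.4, "dz": -3.9, "ax": 0, "ay": 0, "az": 0, "hand": 0},
    {"dx": 91, "dy": 6.5, "dz": -4.7, "ax": 0, "ay": 0, "az": 0, "hand": 0},
  ],
)

```text
time: 5.47
tool_pos: [0.5666, -0.0748, 0.1974]
eef_rot: [0.625, 0.721, -0.227, -0.197]
force: [0.7, 0.1, -3.8]
finger_gap: 0.122
gripper_force: 107.3
```

Call:
apply_moves(
  targets=[
    {"dx": 16, "dy": 1.1, "dz": -0.8, "ax": 0, "ay": 0, "az": 0, "hand": 0},
    {"dx": 32, "dy": 2.3, "dz": -1.6, "ax": 0, "ay": 0, "az": 0, "hand": 0},
    {"dx": 48, "dy": 3.4, "dz": -2.5, "ax": 0, "ay": 0, "az": 0, "hand": 0},
    {"dx": 64, "dy": 4.6, "dz": -3.3, "ax": 0, "ay": 0, "az": 0, "hand": 0},
    {"dx": 80, "dy": 5.7, "dz": -4.1, "ax": 0, "ay": 0, "az": 0, "hand": 0},
    {"dx": 96, "dy": 6.9, "dz": -4.9, "ax": 0, "ay": 0, "az": 0, "hand": 0},
    {"dx": 112, "dy": 8, "dz": -5.8, "ax": 0, "ay": 0, "az": 0, "hand": 0},
    {"dx": 128, "dy": 9.1, "dz": -6.6, "ax": 0, "ay": 0, "az": 0, "hand": 0},
  ],
)

```text
time: 6.13
tool_pos: [0.5596, 0.0529, 0.1976]
eef_rot: [0.625, 0.721, -0.227, -0.197]
force: [-0.3, -0.7, -3.9]
finger_gap: 0.129
gripper_force: 107.3
```

Call:
apply_moves(
  targets=[
    {"dx": 16, "dy": 1.1, "dz": -0.8, "ax": 0, "ay": 0, "az": 0, "hand": 0},
    {"dx": 32, "dy": 2.3, "dz": -1.6, "ax": 0, "ay": 0, "az": 0, "hand": 0},
    {"dx": 48, "dy": 3.4, "dz": -2.5, "ax": 0, "ay": 0, "az": 0, "hand": 0},
    {"dx": 62, "dy": 4.4, "dz": -3.2, "ax": 0, "ay": 0, "az": 0, "hand": 0},
    {"dx": 74, "dy": 5.3, "dz": -3.8, "ax": 0, "ay": 0, "az": 0, "hand": 0},
    {"dx": 84, "dy": 6, "dz": -4.3, "ax": 0, "ay": 0, "az": 0, "hand": 0},
    {"dx": 92, "dy": 6.6, "dz": -4.7, "ax": 0, "ay": 0, "az": 0, "hand": 0},
    {"dx": 98, "dy": 7, "dz": -5, "ax": 0, "ay": 0, "az": 0, "hand": 0},
  ],
)

```text
time: 6.8
tool_pos: [0.5544, 0.1504, 0.1977]
eef_rot: [0.625, 0.721, -0.227, -0.197]
force: [-1.2, 0.5, -3.7]
finger_gap: 0.128
gripper_force: 107.3
```

Call:
apply_moves(
  targets=[
    {"dx": 5, "dy": 0.4, "dz": -0.3, "ax": 0, "ay": 0, "az": 0, "hand": 0},
    {"dx": 9, "dy": 0.6, "dz": -0.5, "ax": 0, "ay": 0, "az": 0, "hand": 0},
    {"dx": 13, "dy": 0.9, "dz": -0.7, "ax": 0, "ay": 0, "az": 0, "hand": 0},
    {"dx": 16, "dy": 1.1, "dz": -0.8, "ax": 0, "ay": 0, "az": 0, "hand": 0},
    {"dx": 19, "dy": 1.4, "dz": -1, "ax": 0, "ay": 0, "az": 0, "hand": 0},
    {"dx": 21, "dy": 1.5, "dz": -1.1, "ax": 0, "ay": 0, "az": 0, "hand": 0},
    {"dx": 22, "dy": 1.6, "dz": -1.1, "ax": 0, "ay": 0, "az": 0, "hand": 0},
    {"dx": 22, "dy": 1.6, "dz": -1.1, "ax": 0, "ay": 0, "az": 0, "hand": 0},
  ],
)

```text
time: 7.47
tool_pos: [0.5532, 0.1717, 0.1977]
eef_rot: [0.625, 0.721, -0.227, -0.197]
force: [-0.3, 0.9, -5.1]
finger_gap: 0.126
gripper_force: 107.3
```

```bash
python3 -c "
from h import *
p,R=tcp([.453,.157,.0875],8.1,.0);delta(p,R)
a=arm.camera('top')['image'][185:305,170:290,::-1];b=arm.camera('wrist')['image'][40:340,100:400,::-1]
cv2.imwrite('pics/c1.png',np.hstack([cv2.resize(a,(400,400)),cv2.resize(b,(400,400))]))
"
```

```text
d mm [-0.5 -0.2 -0.7] rot [0.  0.  0.1] t 7.47 pos [0.553 0.172 0.198] F [-0.3  0.9 -5.1] q [0.16 0.84 0.94 0.01 1.97 0.02]
```

View pics/c1.png

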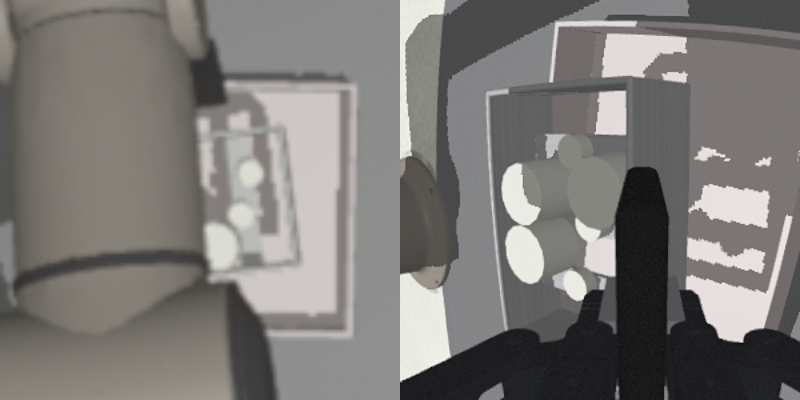

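The top view shows the sieve inside the tray outline, and the wrist view shows the three plugs and the stubs that aren't hidden still in the pan. I'll shake now.

Call:
apply_moves(
  targets=[
    {"dx": 20, "dy": 0, "dz": 0, "ax": 0, "ay": 0, "az": 0, "hand": 0},
    {"dx": 0, "dy": 0, "dz": 0, "ax": 0, "ay": 0, "az": 0, "hand": 0},
    {"dx": -20, "dy": 0, "dz": 0, "ax": 0, "ay": 0, "az": 0, "hand": 0},
    {"dx": 0, "dy": 0, "dz": 0, "ax": 0, "ay": 0, "az": 0, "hand": 0},
    {"dx": 20, "dy": 0, "dz": 0, "ax": 0, "ay": 0, "az": 0, "hand": 0},
    {"dx": 0, "dy": 0, "dz": 0, "ax": 0, "ay": 0, "az": 0, "hand": 0},
    {"dx": -20, "dy": 0, "dz": 0, "ax": 0, "ay": 0, "az": 0, "hand": 0},
    {"dx": 0, "dy": 0, "dz": 0, "ax": 0, "ay": 0, "az": 0, "hand": 0},
  ],
)

```text
time: 8.23
tool_pos: [0.5546, 0.1656, 0.1978]
eef_rot: [0.627, 0.718, -0.228, -0.196]
force: [0.4, -0.8, -3.0]
finger_gap: 0.126
gripper_force: 107.6
```

```bash
python3 -c "
from h import *
p,R=tcp([.453,.157,.0875],8.1,.0);delta(p,R)
a=arm.camera('scene')['image'][150:270,240:390,::-1];b=arm.camera('wrist')['image'][40:340,100:400,::-1]
cv2.imwrite('pics/c2.png',np.hstack([cv2.resize(a,(400,320)),cv2.resize(b,(400,320))]))
"
```

```text
d mm [ 5.8 -0.7 -0.3] rot [ 0.   0.  -0.4] t 8.23 pos [0.555 0.166 0.198] F [ 0.4 -0.8 -3. ] q [0.15 0.84 0.94 0.01 1.97 0.02]
```

View pics/c2.png

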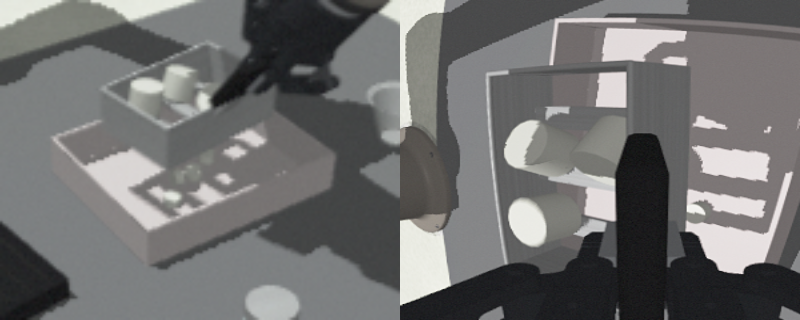

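The scene view shows stubs already in the tray at about (175,197), (188,172) and (205,158), with the plugs still in the sieve. I'll shake more to be sure.

Call:
apply_moves(
  targets=[
    {"dx": 20, "dy": 0, "dz": 0, "ax": 0, "ay": 0, "az": 0, "hand": 0},
    {"dx": 0, "dy": 0, "dz": 0, "ax": 0, "ay": 0, "az": 0, "hand": 0},
    {"dx": -20, "dy": 0, "dz": 0, "ax": 0, "ay": 0, "az": 0, "hand": 0},
    {"dx": 0, "dy": 0, "dz": 0, "ax": 0, "ay": 0, "az": 0, "hand": 0},
    {"dx": 20, "dy": 0, "dz": 0, "ax": 0, "ay": 0, "az": 0, "hand": 0},
    {"dx": 0, "dy": 0, "dz": 0, "ax": 0, "ay": 0, "az": 0, "hand": 0},
    {"dx": -20, "dy": 0, "dz": 0, "ax": 0, "ay": 0, "az": 0, "hand": 0},
    {"dx": 0, "dy": 0, "dz": 0, "ax": 0, "ay": 0, "az": 0, "hand": 0},
  ],
)

```text
time: 9.0
tool_pos: [0.5546, 0.1656, 0.1978]
eef_rot: [0.627, 0.719, -0.228, -0.196]
force: [-0.3, -0.8, -4.1]
finger_gap: 0.124
gripper_force: 107.8
```

Call:
apply_moves(
  targets=[
    {"dx": 20, "dy": 0, "dz": 0, "ax": 0, "ay": 0, "az": 0, "hand": 0},
    {"dx": 0, "dy": 0, "dz": 0, "ax": 0, "ay": 0, "az": 0, "hand": 0},
    {"dx": -20, "dy": 0, "dz": 0, "ax": 0, "ay": 0, "az": 0, "hand": 0},
    {"dx": 0, "dy": 0, "dz": 0, "ax": 0, "ay": 0, "az": 0, "hand": 0},
    {"dx": 20, "dy": 0, "dz": 0, "ax": 0, "ay": 0, "az": 0, "hand": 0},
    {"dx": 0, "dy": 0, "dz": 0, "ax": 0, "ay": 0, "az": 0, "hand": 0},
    {"dx": -20, "dy": 0, "dz": 0, "ax": 0, "ay": 0, "az": 0, "hand": 0},
    {"dx": 0, "dy": 0, "dz": 0, "ax": 0, "ay": 0, "az": 0, "hand": 0},
  ],
)

```text
time: 9.67
tool_pos: [0.5546, 0.1656, 0.1978]
eef_rot: [0.627, 0.719, -0.228, -0.196]
force: [0.4, -0.6, -3.4]
finger_gap: 0.126
gripper_force: 107.8
```

Call:
apply_moves(
  targets=[
    {"dx": 20, "dy": 0, "dz": 0, "ax": 0, "ay": 0, "az": 0, "hand": 0},
    {"dx": 0, "dy": 0, "dz": 0, "ax": 0, "ay": 0, "az": 0, "hand": 0},
    {"dx": -20, "dy": 0, "dz": 0, "ax": 0, "ay": 0, "az": 0, "hand": 0},
    {"dx": 0, "dy": 0, "dz": 0, "ax": 0, "ay": 0, "az": 0, "hand": 0},
    {"dx": 0, "dy": 0, "dz": 0, "ax": 0, "ay": 0, "az": 0, "hand": 0},
    {"dx": 0, "dy": 0, "dz": 0, "ax": 0, "ay": 0, "az": 0, "hand": 0},
    {"dx": 0, "dy": 0, "dz": 0, "ax": 0, "ay": 0, "az": 0, "hand": 0},
  ],
)

```text
time: 10.25
tool_pos: [0.5532, 0.1714, 0.1978]
eef_rot: [0.625, 0.721, -0.227, -0.197]
force: [0.3, -0.5, -2.8]
finger_gap: 0.13
gripper_force: 107.8
```

```bash
python3 -c "
from h import *
p,R=tcp([.453,.157,.0875],8.1,.0);delta(p,R)
a=arm.camera('scene')['image'][150:270,240:390,::-1];b=arm.camera('wrist')['image'][60:310,160:400,::-1]
c=arm.camera('top')['image'][195:295,175:285,::-1]
up=lambda i,w,h:cv2.resize(i,(w,h),interpolation=cv2.INTER_CUBIC)
cv2.imwrite('pics/c3.png',np.vstack([np.hstack([up(a,450,360),up(b,345,360)]),np.hstack([up(c,264,240),np.zeros((240,531,3),np.uint8)])]))
"
```

```text
d mm [-0.2 -0.2 -0.7] rot [0.  0.  0.1] t 10.25 pos [0.553 0.171 0.198] F [ 0.3 -0.5 -2.8] q [0.16 0.84 0.94 0.01 1.97 0.02]
```

View pics/c3.png

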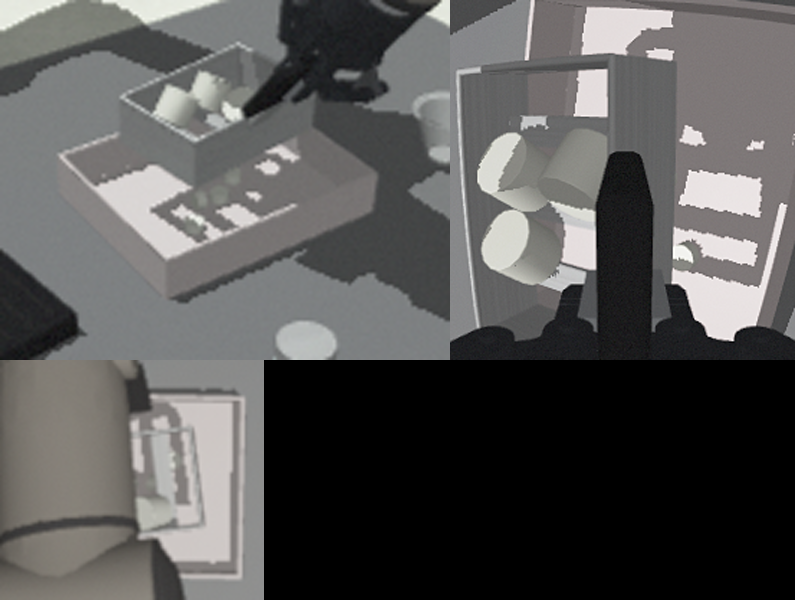

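The scene view shows what look like four stubs in the tray, at about (190,228), (203,195), (215,190) and (232,178). All three plugs are still in the sieve, tilted. I'll count by colour: the stubs are slightly green and the tray is pink.

```bash
python3 -c "
from h import *
for n in('scene','wrist'):
  c=arm.camera(n);im=c['image'].astype(int);m=((im[...,1]-im[...,0]>=0)&(im[...,1]-im[...,2]>=3)&(im.sum(2)>180)).astype(np.uint8)
  k,l,s,ce=cv2.connectedComponentsWithStats(m)
  for i in range(1,k):
    u=ce[i]
    if s[i,4]<8: continue
    if n=='scene':
      X=onz(c,u,.01)
      if not(.3<X[0]<.6 and 0<X[1]<.32): continue
    elif not(150<u[0]<400 and 50<u[1]<320): continue
    else: X=0
    print(n,u.round(1),s[i,2:],np.round(X,3),im[l==i].mean(0).round())
"
```

```text
scene [317.  208.4] [ 7  6 28] [0.433 0.195 0.01 ] [123. 125. 119.]
scene [305.7 215.9] [ 6  8 33] [0.448 0.141 0.01 ] [123. 125. 119.]
scene [312.8 214.4] [ 7  6 37] [0.453 0.165 0.01 ] [124. 126. 120.]
scene [304.4 224.2] [ 8  7 40] [0.481 0.113 0.01 ] [155. 157. 151.]
wrist [219.1 197.8] [  91  110 4932] 0 [164. 165. 159.]
wrist [322.9 237. ] [ 18  20 212] 0 [184. 184. 179.]
```

Four stubs are on the tray floor. Carrying the sieve back over the board.

Call:
apply_moves(
  targets=[
    {"dx": -3, "dy": -0.2, "dz": 0.1, "ax": 0, "ay": 0, "az": 0, "hand": 0},
    {"dx": -9, "dy": -0.5, "dz": 0.3, "ax": 0, "ay": 0, "az": 0, "hand": 0},
    {"dx": -18, "dy": -1, "dz": 0.7, "ax": 0, "ay": 0, "az": 0, "hand": 0},
    {"dx": -30, "dy": -1.6, "dz": 1.1, "ax": 0, "ay": 0, "az": 0, "hand": 0},
    {"dx": -44, "dy": -2.4, "dz": 1.7, "ax": 0, "ay": 0, "az": 0, "hand": 0},
    {"dx": -59, "dy": -3.2, "dz": 2.3, "ax": 0, "ay": 0, "az": 0, "hand": 0},
    {"dx": -75, "dy": -4, "dz": 2.9, "ax": 0, "ay": 0, "az": 0, "hand": 0},
    {"dx": -91, "dy": -4.9, "dz": 3.5, "ax": 0, "ay": 0, "az": 0, "hand": 0},
  ],
)

```text
time: 11.17
tool_pos: [0.5602, 0.0785, 0.1977]
eef_rot: [0.625, 0.72, -0.227, -0.197]
force: [0.1, -0.1, -4.0]
finger_gap: 0.124
gripper_force: 107.8
```

Call:
apply_moves(
  targets=[
    {"dx": -16, "dy": -0.9, "dz": 0.6, "ax": 0, "ay": 0, "az": 0, "hand": 0},
    {"dx": -32, "dy": -1.7, "dz": 1.2, "ax": 0, "ay": 0, "az": 0, "hand": 0},
    {"dx": -48, "dy": -2.6, "dz": 1.8, "ax": 0, "ay": 0, "az": 0, "hand": 0},
    {"dx": -64, "dy": -3.4, "dz": 2.4, "ax": 0, "ay": 0, "az": 0, "hand": 0},
    {"dx": -80, "dy": -4.3, "dz": 3.1, "ax": 0, "ay": 0, "az": 0, "hand": 0},
    {"dx": -96, "dy": -5.2, "dz": 3.7, "ax": 0, "ay": 0, "az": 0, "hand": 0},
    {"dx": -112, "dy": -6, "dz": 4.3, "ax": 0, "ay": 0, "az": 0, "hand": 0},
    {"dx": -128, "dy": -6.9, "dz": 4.9, "ax": 0, "ay": 0, "az": 0, "hand": 0},
  ],
)

```text
time: 11.83
tool_pos: [0.57, -0.0488, 0.1975]
eef_rot: [0.625, 0.721, -0.227, -0.197]
force: [0.2, -0.1, -4.1]
finger_gap: 0.127
gripper_force: 107.8
```

Call:
apply_moves(
  targets=[
    {"dx": -16, "dy": -0.9, "dz": 0.6, "ax": 0, "ay": 0, "az": 0, "hand": 0},
    {"dx": -32, "dy": -1.7, "dz": 1.2, "ax": 0, "ay": 0, "az": 0, "hand": 0},
    {"dx": -48, "dy": -2.6, "dz": 1.8, "ax": 0, "ay": 0, "az": 0, "hand": 0},
    {"dx": -62, "dy": -3.3, "dz": 2.4, "ax": 0, "ay": 0, "az": 0, "hand": 0},
    {"dx": -74, "dy": -4, "dz": 2.8, "ax": 0, "ay": 0, "az": 0, "hand": 0},
    {"dx": -84, "dy": -4.5, "dz": 3.2, "ax": 0, "ay": 0, "az": 0, "hand": 0},
    {"dx": -92, "dy": -4.9, "dz": 3.5, "ax": 0, "ay": 0, "az": 0, "hand": 0},
    {"dx": -98, "dy": -5.3, "dz": 3.7, "ax": 0, "ay": 0, "az": 0, "hand": 0},
  ],
)

```text
time: 12.5
tool_pos: [0.5774, -0.146, 0.1974]
eef_rot: [0.625, 0.721, -0.227, -0.197]
force: [0.3, 0.2, -4.0]
finger_gap: 0.126
gripper_force: 107.8
```

Call:
apply_moves(
  targets=[
    {"dx": -5, "dy": -0.3, "dz": 0.2, "ax": 0, "ay": 0, "az": 0, "hand": 0},
    {"dx": -10, "dy": -0.5, "dz": 0.4, "ax": 0, "ay": 0, "az": 0, "hand": 0},
    {"dx": -15, "dy": -0.8, "dz": 0.6, "ax": 0, "ay": 0, "az": 0, "hand": 0},
    {"dx": -20, "dy": -1, "dz": 0.8, "ax": 0, "ay": 0, "az": 0, "hand": 0},
    {"dx": -24, "dy": -1.3, "dz": 0.9, "ax": 0, "ay": 0, "az": 0, "hand": 0},
    {"dx": -27, "dy": -1.5, "dz": 1, "ax": 0, "ay": 0, "az": 0, "hand": 0},
    {"dx": -29, "dy": -1.5, "dz": 1.1, "ax": 0, "ay": 0, "az": 0, "hand": 0},
    {"dx": -29, "dy": -1.5, "dz": 1.1, "ax": 0, "ay": 0, "az": 0, "hand": 0},
  ],
)

```text
time: 13.17
tool_pos: [0.5796, -0.1745, 0.1974]
eef_rot: [0.625, 0.721, -0.227, -0.197]
force: [0.6, 0.1, -3.9]
finger_gap: 0.123
gripper_force: 107.8
```

```bash
python3 -c "
from h import *
delta(np.array([.5793,-.1742,.1373]),goalR(8.1))
"
```

```text
d mm [ 0.3 34.2 49.4] rot [ 0. -0.  0.] t 13.17 pos [ 0.58  -0.175  0.197] F [ 0.6  0.1 -3.9] q [-0.3   0.88  0.87 -0.27  1.94 -0.47]
```

Call:
apply_moves(
  targets=[
    {"dx": 0, "dy": 2.9, "dz": 4.1, "ax": 0, "ay": 0, "az": 0, "hand": 0},
    {"dx": 0, "dy": 7.5, "dz": 10.6, "ax": 0, "ay": 0, "az": 0, "hand": 0},
    {"dx": 0, "dy": 12.6, "dz": 18, "ax": 0, "ay": 0, "az": 0, "hand": 0},
    {"dx": 0, "dy": 18.4, "dz": 26.2, "ax": 0, "ay": 0, "az": 0, "hand": 0},
    {"dx": 0, "dy": 23, "dz": 32.8, "ax": 0, "ay": 0, "az": 0, "hand": 0},
    {"dx": 0, "dy": 26.4, "dz": 37.7, "ax": 0, "ay": 0, "az": 0, "hand": 0},
    {"dx": 0, "dy": 28.7, "dz": 41, "ax": 0, "ay": 0, "az": 0, "hand": 0},
    {"dx": 0, "dy": 30.4, "dz": 43.4, "ax": 0, "ay": 0, "az": 0, "hand": 0},
  ],
)

```text
time: 13.83
tool_pos: [0.5795, -0.174, 0.1437]
eef_rot: [0.625, 0.721, -0.227, -0.197]
force: [1.1, -0.9, -3.1]
finger_gap: 0.129
gripper_force: 107.8
```

Call:
apply_moves(
  targets=[
    {"dx": 0, "dy": 0.6, "dz": 0.8, "ax": 0, "ay": 0, "az": 0, "hand": 0},
    {"dx": 0, "dy": 1.1, "dz": 1.6, "ax": 0, "ay": 0, "az": 0, "hand": 0},
    {"dx": 0, "dy": 1.7, "dz": 2.5, "ax": 0, "ay": 0, "az": 0, "hand": 0},
    {"dx": 0, "dy": 2.3, "dz": 3.3, "ax": 0, "ay": 0, "az": 0, "hand": 0},
    {"dx": 0, "dy": 2.6, "dz": 3.7, "ax": 0, "ay": 0, "az": 0, "hand": 0},
    {"dx": 0, "dy": 2.9, "dz": 4.1, "ax": 0, "ay": 0, "az": 0, "hand": 0},
    {"dx": 0, "dy": 2.9, "dz": 4.1, "ax": 0, "ay": 0, "az": 0, "hand": 0},
  ],
)

```text
time: 14.42
tool_pos: [0.5797, -0.1741, 0.1394]
eef_rot: [0.625, 0.721, -0.227, -0.197]
force: [-0.1, 1.1, -3.9]
finger_gap: 0.123
gripper_force: 107.8
```

```bash
python3 -c "
from h import *
delta(np.array([.5793,-.1742,.1373]),goalR(8.1))
"
```

```text
d mm [-0.1  0.9  2. ] rot [0. 0. 0.] t 14.42 pos [ 0.58  -0.174  0.139] F [-0.1  1.1 -3.9] q [-0.3   0.92  0.93 -0.26  1.84 -0.44]
```

Still about 2 mm to go, so I'll creep down.

Call:
apply_moves(
  targets=[
    {"dx": 0, "dy": 0.3, "dz": 0.4, "ax": 0, "ay": 0, "az": 0, "hand": 0},
    {"dx": 0, "dy": 0.6, "dz": 0.8, "ax": 0, "ay": 0, "az": 0, "hand": 0},
    {"dx": 0, "dy": 0.8, "dz": 1.2, "ax": 0, "ay": 0, "az": 0, "hand": 0},
    {"dx": 0, "dy": 0.8, "dz": 1.2, "ax": 0, "ay": 0, "az": 0, "hand": 0},
  ],
)

```text
time: 14.75
tool_pos: [0.5796, -0.1741, 0.1379]
eef_rot: [0.625, 0.721, -0.227, -0.197]
force: [0.4, -0.7, -3.5]
finger_gap: 0.128
gripper_force: 107.9
```

Call:
apply_moves(
  targets=[
    {"dx": 0, "dy": 0.2, "dz": 0.2, "ax": 0, "ay": 0, "az": 0, "hand": 0},
    {"dx": 0, "dy": 0.3, "dz": 0.4, "ax": 0, "ay": 0, "az": 0, "hand": 0},
    {"dx": 0, "dy": 0.3, "dz": 0.4, "ax": 0, "ay": 0, "az": 0, "hand": 0},
  ],
)

```text
time: 15.0
tool_pos: [0.5796, -0.1741, 0.1376]
eef_rot: [0.625, 0.721, -0.227, -0.197]
force: [0.1, 0.8, -2.0]
finger_gap: 0.128
gripper_force: 108.0
```

Call:
apply_moves(
  targets=[
    {"dx": 0, "dy": 0.2, "dz": 0.3, "ax": 0, "ay": 0, "az": 0, "hand": 0},
    {"dx": 0, "dy": 0.2, "dz": 0.3, "ax": 0, "ay": 0, "az": 0, "hand": 0},
    {"dx": 0, "dy": 0.2, "dz": 0.3, "ax": 0, "ay": 0, "az": 0, "hand": 0},
  ],
)

```text
time: 15.25
tool_pos: [0.5796, -0.1741, 0.1375]
eef_rot: [0.625, 0.721, -0.227, -0.197]
force: [0.0, -0.0, -0.5]
finger_gap: 0.126
gripper_force: 108.5
```

Call:
apply_moves(
  targets=[
    {"dx": 0, "dy": 0.2, "dz": 0.3, "ax": 0, "ay": 0, "az": 0, "hand": 0},
    {"dx": 0, "dy": 0.2, "dz": 0.3, "ax": 0, "ay": 0, "az": 0, "hand": 0},
    {"dx": 0, "dy": 0.2, "dz": 0.3, "ax": 0, "ay": 0, "az": 0, "hand": 0},
  ],
  newtons=20,
)

```text
time: 15.5
tool_pos: [0.5797, -0.1741, 0.1374]
eef_rot: [0.625, 0.721, -0.227, -0.197]
force: [-0.3, 0.4, 4.0]
finger_gap: 0.119
gripper_force: 108.8
```

Call:
apply_moves(
  targets=[
    {"dx": 0, "dy": 0, "dz": 0, "ax": 0, "ay": 0, "az": 0, "hand": 0.13},
    {"dx": 0, "dy": 0, "dz": 0, "ax": 0, "ay": 0, "az": 0, "hand": 0.16},
    {"dx": 0, "dy": 0, "dz": 0, "ax": 0, "ay": 0, "az": 0, "hand": 0.25},
    {"dx": 0, "dy": 0, "dz": 0, "ax": 0, "ay": 0, "az": 0, "hand": 0.4},
    {"dx": 0, "dy": 0, "dz": 0, "ax": 0, "ay": 0, "az": 0, "hand": 0.6},
    {"dx": 0, "dy": 0, "dz": 0, "ax": 0, "ay": 0, "az": 0, "hand": 0.6},
  ],
)

```text
time: 16.0
tool_pos: [0.5796, -0.1741, 0.1365]
eef_rot: [0.625, 0.721, -0.227, -0.197]
force: [-0.6, 0.7, 0.0]
finger_gap: 0.604
gripper_force: 0.0
```

Call:
apply_moves(
  targets=[
    {"dx": 0, "dy": 0, "dz": -10, "ax": 0, "ay": 0, "az": 0, "hand": 0.7},
    {"dx": 0, "dy": 0, "dz": -30, "ax": 0, "ay": 0, "az": 0, "hand": 0.7},
    {"dx": 0, "dy": 0, "dz": -60, "ax": 0, "ay": 0, "az": 0, "hand": 0.7},
    {"dx": 0, "dy": 0, "dz": -90, "ax": 0, "ay": 0, "az": 0, "hand": 0.7},
    {"dx": 0, "dy": 0, "dz": -120, "ax": 0, "ay": 0, "az": 0, "hand": 0.7},
    {"dx": 0, "dy": 0, "dz": -150, "ax": 0, "ay": 0, "az": 0, "hand": 0.7},
    {"dx": 0, "dy": 0, "dz": -150, "ax": 0, "ay": 0, "az": 0, "hand": 0.7},
    {"dx": 0, "dy": 0, "dz": -150, "ax": 0, "ay": 0, "az": 0, "hand": 0.7},
  ],
)

```text
time: 16.67
tool_pos: [0.6658, -0.1617, 0.2605]
eef_rot: [0.625, 0.721, -0.226, -0.195]
force: [1.0, -0.0, -0.5]
finger_gap: 0.699
gripper_force: 0.0
```

```bash
python3 -c "
from h import *
s=arm.sense();print(s['tool_pos'],s['force'])
c=arm.camera('wrist')
im=c['image'].astype(int)
# rim check: project expected rim corners & measure the bright rim line near each
Rs=Ro.from_euler('z',8.1,degrees=True);pan=np.array([.478,-.188,.028])
for x,y in((-.0535,0),(0,.0805),(-.0535,.06),(-.0535,-.06)):
  uv=fish(c,Rs.apply([x,y,.052])+pan);u,v=uv.round().astype(int)
  print((x,y),uv.round(1),im[v,u-8:u+9].mean(1).astype(int).tolist(),im[v-8:v+9,u].mean(1).astype(int).tolist())
c=arm.camera('scene');im=c['image'].astype(int);m=((im[...,1]-im[...,0]>=0)&(im[...,1]-im[...,2]>=3)&(im.sum(2)>180)).astype(np.uint8)
k,l,st,ce=cv2.connectedComponentsWithStats(m)
for i in range(1,k):
  X=onz(c,ce[i],.01)
  if st[i,4]>=8 and .25<X[0]<.75 and -.35<X[1]<.35: print(ce[i].round(1),st[i,2:],X.round(3))
"
```

```text
[ 0.66582438 -0.16165515  0.26050171] [ 1.01563958 -0.03029174 -0.51187389]
(-0.0535, 0) [204.9 176.6] [49, 49, 45, 56, 74, 75, 75, 69, 72, 215, 162, 96, 87, 97, 97, 97, 97] [151, 145, 139, 132, 127, 128, 136, 107, 72, 76, 82, 83, 85, 86, 87, 83, 131]
(0, 0.0805) [234.2 111.3] [112, 121, 127, 130, 138, 155, 165, 174, 177, 176, 178, 182, 182, 183, 188, 188, 189] [43, 45, 39, 39, 34, 38, 34, 87, 177, 202, 172, 111, 83, 85, 86, 86, 78]
(-0.0535, 0.06) [203.3 129.6] [91, 74, 74, 75, 75, 73, 75, 74, 65, 166, 186, 126, 88, 94, 97, 95, 100] [136, 137, 137, 136, 136, 111, 100, 71, 65, 68, 68, 69, 69, 68, 70, 71, 70]
(-0.0535, -0.06) [207.3 221.5] [138, 136, 137, 136, 137, 136, 136, 136, 133, 179, 196, 124, 93, 95, 95, 97, 96] [147, 143, 143, 142, 138, 135, 134, 130, 133, 134, 133, 136, 134, 133, 135, 135, 136]
[314.6 211.5] [10 13 68] [0.443 0.179 0.01 ]
[305.9 216.2] [ 5  7 27] [0.449 0.141 0.01 ]
[304.4 224.2] [ 7  7 36] [0.481 0.113 0.01 ]
[204.5 242. ] [ 35  26 450] [ 0.393 -0.178  0.01 ]
```

The sieve stands within about 2 mm of where planned, and all four stubs are in the tray (two now merge into one blob). The gripper is clear, so I'm handing in.

```bash
python3 -c "
from cell import arm
print(arm.hand_in())"
```

```text
the job is handed in; nothing more can be done
None
```

The job is handed in, verdict not shown: my last camera check had all four stubs in the tray, the sieve released flat mid-board with the plugs still in it, and the arm clear of everything.

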